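# Put the stamping and writing things back in their desk trays

## Task

Put the four loose supplies back in the bamboo holders on the right of the desk pad: lay the marker in the long narrow tray, stand the glue stick upright in the round dish, lay the ink pad flat in the middle of the wide rectangular tray, lengthways, and then stand the rubber stamp upright on the middle of the ink pad, lengthways along it. Everything must end inside its holder's rim, let go and at rest. Leave the eraser, the USB stick and the bulldog clip where they lie.

Things in the scene. Friction and masses are not known exactly. Their poses are not given: they have to be found in the camera images.
- marker: White marker pen with a black cap, lying on the desk pad, 138 mm long, 17 mm thick, 18 g. Its y axis runs along it. Origin: at mid-length on its side (at the underside unless it has rolled); its centre line lies 8.5 mm from the origin along its own z axis. It may have rolled a little before the start, so go by the centre line. Grasp it across, at mid-length.
- ink_pad: Closed dark blue tin ink pad, a flat box 46 mm (x) by 69 mm (y) by 15 mm high, 58 g. Origin: centre of its underside; z up. Grasp it across its 46 mm width.
- rubber_stamp: Wooden rubber stamp standing upright: base block 27 mm (x) by 62 mm (y), 20 mm high, with a round handle about 24 mm thick above it up to 77 mm; 62 g. Origin: centre of its underside; z up. Grasp it by the handle.
- glue_stick: Glue stick standing upright: round, 26 mm in diameter, 97 mm tall, with a red cap; 38 g. Origin: centre of its underside; z up.
- pen_tray: Fixed long narrow bamboo tray, outside 56 mm (x) by 178 mm (y), inside 44 by 166 mm. Origin: centre of its underside. Its floor is 5 mm above the origin, its rim 9 mm (so the rim stands only 4 mm above the floor).
- stamp_tray: Fixed wide rectangular bamboo tray, outside 86 mm (x) by 108 mm (y), inside 74 by 96 mm. Origin: centre of its underside; floor 5 mm and rim 9 mm above the origin. Its length is y.
- round_dish: Fixed round bamboo dish, outside diameter 64 mm, inside about 52 mm. Origin: centre of its underside; floor 5 mm and rim 9 mm above the origin.
- eraser: Bystander: eraser in a blue sleeve, 23 by 46 by 13 mm, loose on the desk pad among the supplies. Not to be moved. Origin: centre of its underside.
- usb_stick: Bystander: red USB stick, 18 by 52 by 9 mm, loose on the desk pad. Not to be moved. Origin: centre of its underside.
- bulldog_clip: Bystander: black bulldog clip, 42 by 40 by 23 mm, loose on the desk pad. Not to be moved. Origin: centre of its underside. A wall shelf overhangs the back of the desk: front edge at x = 0.695, underside at z = 0.385; keep the wrist clear of it when swinging from side to side. (All supplies, holders and bystanders stand on a grey desk pad, whose top is at z = 0.006.)

How it is judged:
At the end, for the whole second after the job is handed in: Marker along and inside the long tray (15 mm lengthwise); ink pad flat, lengthways in the wide tray, within 14 mm of its centre; stamp upright and lengthways on the pad, within 10 mm across, 12 mm along; glue stick upright in the dish within 12 mm; turned under 0.2 rad; at rest (x of marker in the frame of pen_tray between -0.0225 and 0.0225 m and y of marker in the frame of pen_tray between -0.015 and 0.015 m and z of marker in the frame of pen_tray between 0.003 and 0.024 m and angle between the y axis of marker and the y axis of pen_tray, either way round below 0.2 rad and x of ink_pad in the frame of stamp_tray between -0.014 and 0.014 m and y of ink_pad in the frame of stamp_tray between -0.014 and 0.014 m and z of ink_pad in the frame of stamp_tray between 0.003 and 0.0075 m and angle between the y axis of ink_pad and the y axis of stamp_tray, either way round below 0.2 rad and angle between each of ink_pad, rubber_stamp, glue_stick's own z axis and vertical below 0.1 rad and x of rubber_stamp in the frame of ink_pad between -0.01 and 0.01 m and y of rubber_stamp in the frame of ink_pad between -0.012 and 0.012 m and z of rubber_stamp in the frame of ink_pad between 0.012 and 0.018 m and angle between the y axis of rubber_stamp and the y axis of ink_pad, either way round below 0.2 rad and horizontal distance between glue_stick and round_dish below 0.012 m and z of glue_stick in the frame of round_dish between 0.003 and 0.0075 m and linear speed of each of marker, ink_pad, rubber_stamp, glue_stick below 0.02 m/s); the robot touches nothing.
It fails at once if the eraser is shifted by more than 15 mm (distance of eraser from where it was at the start of the episode above 0.015 m).
It fails at once if the usb stick is shifted by more than 15 mm (distance of usb_stick from where it was at the start of the episode above 0.015 m).
It fails at once if the bulldog clip is shifted by more than 15 mm (distance of bulldog_clip from where it was at the start of the episode above 0.015 m).
It also fails if it takes over 115 s, if anything falls off the work surface, if the arm or the gripper's body presses on something with over 40 N, if the wrist force passes 120 N, or if a joint passes its speed limit or range.

## Robot

A 6-joint arm with a two-finger parallel gripper is mounted at the origin on a cart in front of the work surface, level with it; the furniture and walls round the work are solid. World frame = base frame: x ahead of the robot, y to its left, z up, the work surface at z = 0. Lengths are in m, angles in rad, forces in N, time in s.
With the tool pointing down it reaches from about 0.425 to 0.95 m from the base axis. Payload 3.5 kg.
Tool frame: the origin (TCP) lies between the finger pads; the fingertips stand 22 mm ahead of it and the grasp point (between the pads) lies 3 mm ahead of it (ctrl.nose_length is the z of the fingertips in the tool frame, in m); z points along the fingers, y is the line along which they close (so a half turn about z gives the same grasp; the last joint's range is limited). The gripper opens to 85 mm and grips with 20 to 120 N. Pads are 22 mm wide; open, the fingers measure 114 mm over their backs; the gripper's body (76 mm by 85 mm) begins 54 mm behind the grasp point. The pads swing forward as they close: fully open they stand 13 mm farther back than shut.
Start: joints at [-1.492, 0.286, 1.577, -0, 1.279, -0.15], TCP at [0.153, -0.657, 0.214] pointing down, gripper open.
Joint ranges: [-2.77, 2.77], [-0.9, 2.22], [0.21, 2.48], [-1.53, 4.67], [0.24, 2.81], [-2.84, 2.84]. Speed limits (rad/s): [2.79, 2.79, 3.14, 3.14, 3.14, 3.14].

## Interface

Orientations are given as a unit quaternion [x, y, z, w].
In Python, from plant import ctrl gives the robot as it stands. The module is installed in compiled form; this text tells all that it offers.
- The arm moves only by the tool send_rows, never from a script. Its argument "rows" is text: rows parted by semicolons, each of 7 numbers parted by spaces: the turn, a rotation vector about the tool's x, y, z in a scale on which 1.0 is 180 degrees, then the shift along the tool's x, y, z in normalised numbers (1 is 750 mm), then the opening, from -1 (shut) to 1 (fully open). A call has 1 to 8 rows; each row is the pose to reach, as a shift and turn from the pose commanded when the call began, along the tool's axes at that moment; what a row does not reach only later rows make up. A row lasts 1/8 s, in which the tool goes at most 62.5 mm and 10.7 degrees, less where a joint would pass 70% of its speed; a pose out of reach is approached as far as the arm can. A shift or turn number past 1, either way, is cut back to 1. A call with a gripper value outside its range is refused whole. The fingers move at their own pace and stop on an object; "grip_force" is the grip in N (left out, the last holds). Time passes only in rows, so rows that repeat a pose let the fingers close. It gives the time, the measured TCP pose, the force, the opening and the grip force at its end, in the units of the state.
- ctrl.get_state(): the state, without advancing time (a new reading comes with each control period).
- ctrl.read_camera(name): name is "side" or "top"; returns a dict with "color" (384x512x3 uint8, red, green, blue), "fx", "fy", "cx", "cy" (pixels), "extrinsics" (4x4, takes a point from world to camera coordinates). Camera axes: x right, y down, z forward; pixel columns grow to the right and rows downward; lengths in m; the calibration is good to about 2 mm. A picture is of the moment at which its call begins. There is no depth.
- ctrl.sign_off(): hands the job in; it is judged then, once.
Trained networks look in a picture, given as the dict that the camera call returned (one of the last four; its "shot" number tells which), for a name from the list of things; names that differ only in an ending like _2 or _b are one class to them, and where a whole thing is asked for, a point or a joint stands for the part that bears it (a point fixed in the world has none). Each returns a list of dicts, best first, with "p" (0 to 1); they miss things now and then, are a little off and sometimes report something else, mostly with a low value. They report only what shows in the picture. A call takes as long as a camera call.
- ctrl.look_for(picture, target): "position" ([x, y, z] in m, in the coordinates of the camera as it stood for that picture, good to about 4 mm: the middle of the surface that is visible of it).
The state is a dict: "time": time; "qpos": joint angles; "dq": joint speeds; "joint_efforts": joint torques, N m; "eef_pos": TCP position; "tcp_rot": TCP orientation; "contact_force": force on the tool from outside, world axes, zero at the start; "wrist_torque": the same for the moment, N m; "opening": opening from 0.0 (shut) to 1.0 (fully open); "finger_force": force on a finger pad.
Only numpy, scipy, OpenCV 4.12 (cv2) and the standard library are available. Lean on these libraries where they do the work, as an engineer would, in place of code of your own. Each camera call takes 0.05 s, during which the arm holds its last target. There are 200 camera calls.

## Working session

There is one attempt and no reset: what is moved stays moved. The work goes in short steps, Python scripts to look and compute and a tool call to move; the robot and the scene stay as the last step left them, time stands still between calls to the robot, and variables do not carry over. Pictures are saved under pics/ and viewed, at most 14 in all, crops included, and the job is handed in when it is done.

Besides the shell and the picture viewer there is one more tool, called after ">>>" in YAML: its name, and indented under it one key for each argument. send_rows: Moves the arm, as the interface text tells. Its arguments: {"type":"object","properties":{"rows":{"type":"string"},"grip_force":{"type":"number"}},"required":["rows"]}

```bash
mkdir -p pics; cat > h.py <<'E'
from plant import ctrl
import numpy as np, cv2
names="marker ink_pad rubber_stamp glue_stick pen_tray stamp_tray round_dish eraser usb_stick bulldog_clip".split()
def shot(n,f=None):
    p=ctrl.read_camera(n)
    if f: cv2.imwrite(f"pics/{f}.png",p["color"][:,:,::-1])
    return p
def w(p,c):
    E=np.array(p["extrinsics"]); return np.linalg.inv(E)@np.append(c,1)
def find(p,ns=names):
    for n in ns:
        for d in ctrl.look_for(p,n)[:2]:
            c=np.array(d["position"]); print(n,round(d["p"],2),w(p,c)[:3].round(4),(p["fx"]*c[0]/c[2]+p["cx"]).round(),(p["fy"]*c[1]/c[2]+p["cy"]).round())
def pix2w(p,u,v,z):
    E=np.array(p["extrinsics"]); R=E[:3,:3]; o=-R.T@E[:3,3]
    d=R.T@np.array([(u-p["cx"])/p["fx"],(v-p["cy"])/p["fy"],1]); return o+d*(z-o[2])/d[2]
E
python3 - <<'E'
from h import *
for n in("top","side"):
    p=shot(n,n+"0"); print(n,p["fx"],p["cx"],p["cy"],np.array(p["extrinsics"]).round(3).tolist()); find(p)
print(ctrl.get_state(),ctrl.nose_length)
E
```

```text
top 410.75354443253906 258.3919821224413 194.74742935896117 [[-0.029, -0.999, -0.016, 0.042], [-0.987, 0.031, -0.158, 0.492], [0.158, 0.012, -0.987, 1.215], [0.0, 0.0, 0.0, 1.0]]
marker 0.8 [0.5836 0.3434 0.022 ] 157.0 170.0
ink_pad 0.83 [0.4302 0.0914 0.0208] 238.0 217.0
rubber_stamp 0.73 [0.5112 0.0354 0.0121] 256.0 191.0
glue_stick 0.69 [0.576  0.112  0.0996] 228.0 165.0
glue_stick 0.25 [0.4178 0.3107 0.0232] 167.0 223.0
pen_tray 0.66 [0.431  0.0913 0.0189] 238.0 216.0
stamp_tray 0.93 [ 0.5209 -0.0522  0.0101] 284.0 187.0
stamp_tray 0.27 [0.5846 0.3398 0.0217] 158.0 170.0
round_dish 0.77 [ 0.5108 -0.3484  0.0152] 379.0 187.0
round_dish 0.36 [0.4132 0.307  0.0241] 168.0 224.0
eraser 0.63 [0.5036 0.2077 0.0173] 201.0 194.0
eraser 0.47 [0.4138 0.3082 0.0239] 168.0 224.0
side 389.28318728089243 250.88551442512073 187.3443381738324 [[1.0, 0.007, -0.004, -0.513], [0.002, -0.656, -0.755, 0.035], [-0.008, 0.755, -0.656, 1.18], [0.0, 0.0, 0.0, 1.0]]
ink_pad 0.64 [0.4309 0.0803 0.0197] 225.0 177.0
rubber_stamp 0.65 [0.4186 0.3098 0.0378] 225.0 132.0
glue_stick 0.82 [0.5776 0.1012 0.0622] 27
[... 425 characters left out ...]
: 1.1, 'qpos': array([-1.49201457e+00,  2.86276348e-01,  1.57668297e+00, -2.83253427e-05,
        1.27860373e+00, -1.50003583e-01]), 'dq': array([-0.00030631,  0.00064248, -0.00013919,  0.00078164, -0.00059804,
        0.00017251]), 'joint_efforts': array([ 1.70392337e-03, -4.05968320e+01, -2.92942536e+01, -3.01206637e-05,
        6.06580543e-04,  5.88472034e-06]), 'eef_pos': array([ 0.15310511, -0.65739873,  0.21354989]), 'tcp_rot': array([ 9.93463824e-01,  1.14147403e-01, -1.40807973e-05,  1.43084393e-05]), 'contact_force': array([-0.06355346,  0.83454284, -0.3015315 ]), 'wrist_torque': array([ 0.0196391 , -0.00110009,  0.02737368]), 'finger_force': 0.0, 'opening': 1.000433478396788} 0.022
```

```bash
python3 - <<'E'
import cv2
a=cv2.imread("pics/top0.png")[130:260,110:410]; cv2.imwrite("pics/top0c.png",cv2.resize(a,(795,345),interpolation=cv2.INTER_CUBIC))
a=cv2.imread("pics/side0.png")[90:330,140:340]; cv2.imwrite("pics/side0c.png",cv2.resize(a,(500,600),interpolation=cv2.INTER_CUBIC))
E
```

```text
(no output)
```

View pics/top0c.png

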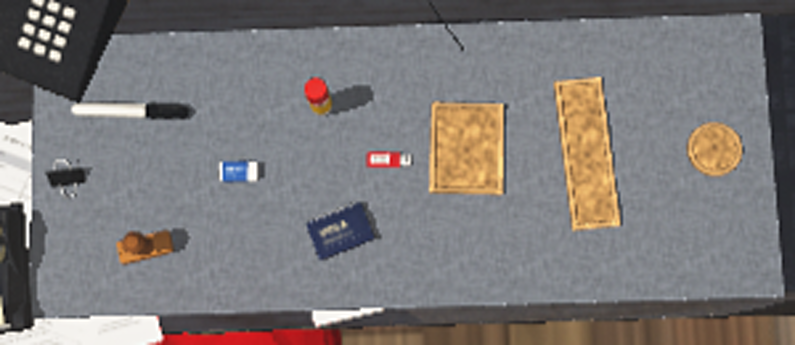

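View pics/side0c.png

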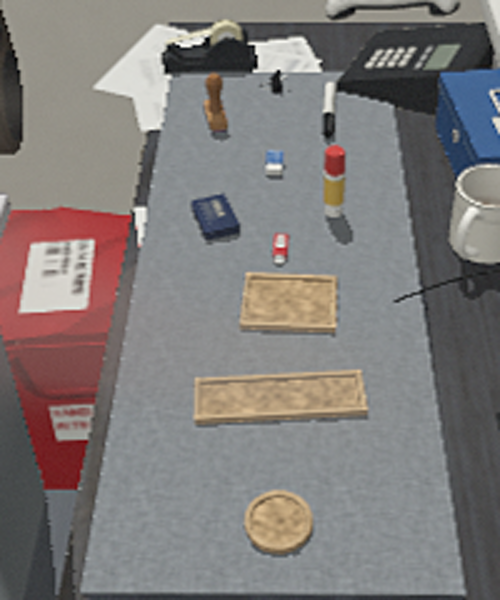

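Top crop: the marker, glue stick, stamp (lower left), ink pad, three trays and bystanders all show clearly. The networks confuse some of the small things (pen_tray was reported on the ink pad). I'll refine positions and angles by segmentation in both views.

```bash
cat > m.py <<'E'
from h import *
def seg(p,lo,hi,box,z):
    u0,v0,u1,v1=box; K=4
    im=cv2.resize(p["color"][v0:v1,u0:u1],None,fx=K,fy=K,interpolation=cv2.INTER_CUBIC)
    m=cv2.inRange(cv2.cvtColor(im,cv2.COLOR_RGB2HSV),lo,hi)
    c=max(cv2.findContours(m,cv2.RETR_EXTERNAL,cv2.CHAIN_APPROX_NONE)[0],key=cv2.contourArea)[:,0]
    g=np.array([pix2w(p,(x+.5)/K-.5+u0,(y+.5)/K-.5+v0,z)[:2] for x,y in c])*1000
    r=cv2.minAreaRect(cv2.convexHull(g.astype(np.float32)))
    b=cv2.boxPoints(r); e=[b[1]-b[0],b[2]-b[1]]; l=max(e,key=np.linalg.norm)
    return np.round(r[0],1),np.round(sorted(r[1]),1),round(float(np.degrees(np.arctan2(l[1],l[0]))%180),1)
if __name__=="__main__":
    bam=((8,60,110),(28,255,255)); blue=((105,70,20),(130,255,140))
    t=shot("top");s=shot("side")
    T=lambda a,b,c,d:(int(110+a/2.65),int(130+b/2.65),int(110+c/2.65),int(130+d/2.65))
    S=lambda a,b,c,d:(int(140+a/2.5),int(90+b/2.5),int(140+c/2.5),int(90+d/2.5))
    for n,(c,z,bt,bs) in dict(stamp_tray=(bam,.015,(415,90,520,205),(225,260,350,340)),
      pen_tray=(bam,.015,(540,65,635,240),(180,360,380,432)),dish=(bam,.015,(675,110,755,185),(230,480,330,565)),
      ink=(blue,.021,(295,190,390,270),(180,185,250,250)),
      markw=(((0,0,185),(179,60,255)),.0145,(60,95,160,125),(315,70,345,118)),
      markb=(((0,0,0),(179,255,55)),.0145,(140,97,187,122),(315,105,345,140)),
      gluecap=(((0,150,100),(10,255,255)),.103,(290,70,345,105),(310,140,360,180)),
      stamp=(((3,90,60),(20,255,255)),.026,(105,220,190,275),(195,70,240,140)),
      usb=(((0,150,90),(10,255,255)),.015,(360,140,420,180),(265,220,300,270)),
      eraser=(((95,120,90),(125,255,255)),.019,(210,150,270,190),(255,140,295,180))).items():
        print(n,seg(t,*c,T(*bt),z),seg(s,*c,S(*bs),z))
    a=t["color"][160:250,112:200]; b=s["color"][90:190,210:290]
    cv2.imwrite("pics/z1.png",cv2.resize(np.hstack([a[:90],b[:90]])[:,:,::-1],None,fx=4.7,fy=4.7,interpolation=cv2.INTER_CUBIC))
E
python3 m.py
```

```text
stamp_tray (array([524.7, -58.7]), array([ 87.7, 110.5]), 176.5) (array([526.5, -62.6]), array([ 92.4, 108.3]), 176.8)
pen_tray (array([ 514.1, -199.2]), array([ 58.6, 179.8]), 4.0) (array([ 516.1, -203.3]), array([ 61.3, 177.4]), 4.1)
dish (array([ 514. , -348.6]), array([64. , 65.1]), 88.2) (array([ 515.7, -351.8]), array([62. , 64.5]), 90.3)
ink (array([430.1,  92. ]), array([45.5, 68.1]), 109.8) (array([433. ,  85.1]), array([45.8, 79.9]), 109.6)
markw (array([584.5, 366.2]), array([13.7, 87.9]), 86.4) (array([585.1, 374. ]), array([12.8, 81.6]), 85.9)
markb (array([581.8, 297.4]), array([15.3, 46.4]), 88.1) (array([583.3, 297.1]), array([14.1, 63.5]), 87.2)
gluecap (array([577.5, 110.4]), array([23.9, 29.1]), 17.0) (array([580.7,  91.8]), array([21. , 57.8]), 87.5)
stamp (array([421.4, 319.1]), array([34.9, 63.4]), 101.6) (array([416.9, 344.3]), array([ 28.1, 150.2]), 96.7)
usb (array([510.2,  46.8]), array([12.1, 26.6]), 59.7) (array([510. ,  23.4]), array([2.3, 2.3]), 90.5)
eraser (array([504.5, 214.5]), array([23.3, 27.3]), 89.8) (array([508.5, 213.9]), array([17.6, 20.3]), 82.1)
```

View pics/z1.png

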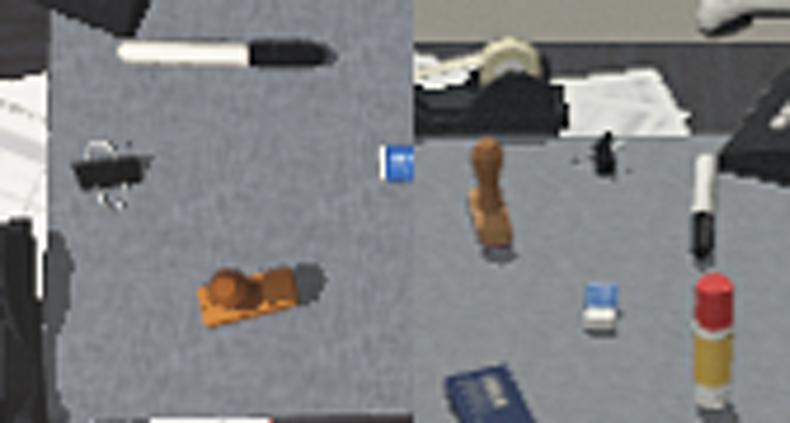

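Marker tip at crop px (118,50) to about (335,53); stamp base lower edge at (205,326)–(297,303), knob at (230,285). Left of the marker is the phone corner (145,0–30). Next I triangulate heights for the knob, glue cap and pad from both views.

```bash
python3 - <<'E'
from h import *
t=shot("top");s=shot("side")
def tri(a,b):
    P=[]
    for p in(t,s):
        K=np.array([[p["fx"],0,p["cx"]],[0,p["fy"],p["cy"]],[0,0,1]]);P.append(K@np.array(p["extrinsics"])[:3])
    X=cv2.triangulatePoints(*P,np.array(a,float),np.array(b,float))[:,0];return (X[:3]/X[3]*1000).round(1)
A=lambda x,y:(112+x/4.7-.4,160+y/4.7-.4); B=lambda x,y:(210+(x-413.6)/4.7-.4,90+y/4.7-.4)
C=lambda x,y:(110+x/2.65-.3,130+y/2.65-.3); D=lambda x,y:(140+x/2.5-.3,90+y/2.5-.3)
print("knob",tri(A(230,283),B(487,147)))
print("gluetop",tri(C(315,87),B(715,281)))
for n,a,b in(("stray",(467,147),(290,302)),("ptray",(588,154),(281,396)),("dish",(715,149),(279,521)),("ink",(343,231),(216,215))): print(n,tri(C(*a),D(*b)))
print("stamp base top view z.026/.006",[pix2w(t,*A(*q),z)[:2].round(4).tolist() for q,z in(((199,290),.026),((205,326),.006),((300,303),.006),((296,266),.026))])
print("knob",pix2w(t,*A(230,285),.075),pix2w(s,*B(487,150),.075),pix2w(s,*B(495,246),.006),"glue bottom side",pix2w(s,*B(714,407),.006))
print("gluetop",pix2w(t,*C(315,87),.103))
print("marker ends",[pix2w(t,*A(*q),.0145)[:2].round(4) for q in((117,51),(335,54))],[pix2w(s,*B(*q),.0145)[:2].round(4) for q in((706,154),(702,258))])
# zoom
a=t["color"][200:235,140:190];b=s["color"][110:160,205:290]
cv2.imwrite("pics/z2.png",cv2.resize(a[:,:,::-1],None,fx=12,fy=12,interpolation=cv2.INTER_CUBIC))
E
```

```text
knob [421.2 315.8  81.1]
gluetop [581.8 111.1 104.8]
stray [526.5 -59.5  10.4]
ptray [ 515.  -201.2   11.3]
dish [ 515.1 -350.7   11.1]
ink [431.7  89.2  18.1]
stamp base top view z.026/.006 [[0.4232, 0.35], [0.4013, 0.3512], [0.4146, 0.2882], [0.437, 0.2866]]
knob [0.42076076 0.31734383 0.075     ] [0.42044854 0.32150027 0.075     ] [0.42474066 0.29589082 0.006     ] glue bottom side [0.58473662 0.10251876 0.006     ]
gluetop [0.58178916 0.11123239 0.103     ]
marker ends [array([0.5873, 0.4103]), array([0.5804, 0.2634])] [array([0.5894, 0.4146]), array([0.5815, 0.2678])]
```

View pics/z2.png

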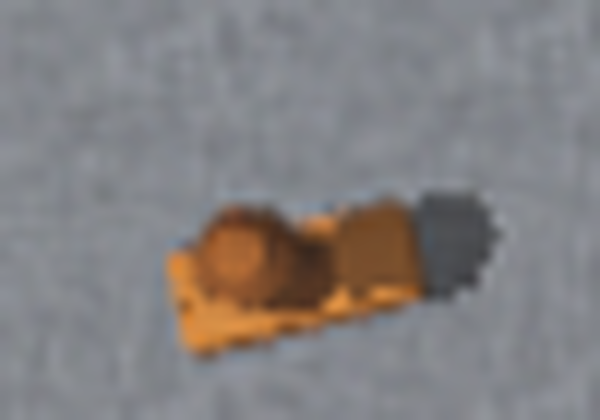

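```bash
cat > plan.py <<'E'
from h import *
def here():
    s=ctrl.get_state(); q=s["tcp_rot"]; return [*(s["eef_pos"]*1000), np.degrees(2*np.arctan2(q[1],q[0]))-90]
def plan(*W):
    c=here(); s=ctrl.get_state(); print("t",round(s["time"],2),"at",np.round(c,1),"q",np.degrees(s["qpos"]).round(0),"open",round(85*s["opening"],1),"F",s["contact_force"].round(1))
    for g in W:
        d=np.subtract(g,c); th=np.radians(c[3]); 
        print(g,"turn z %.1f shift %.1f %.1f %.1f"%(-((d[3]+180)%360-180),-d[0]*np.sin(th)+d[1]*np.cos(th),d[0]*np.cos(th)+d[1]*np.sin(th),-d[2])); c=g
E
python3 - <<'E'
from plan import *
plan((440,-400,200,-30),(431,90,200,19.7))
E
```

```text
t 1.3 at [ 153.1 -657.4  213.5  -76.9] q [-85.  16.  90.   0.  73.  -9.] open 84.7 F [-0.5 -0.3 -0.2]
(440, -400, 200, -30) turn z -46.9 shift 337.8 -185.6 13.5
(431, 90, 200, 19.7) turn z -49.7 shift 419.9 -252.8 -0.0
```

The manual's scale: shifts go in shares of 750 mm and turns go in shares of 180 degrees. Converting my numbers, 338 mm is 0.4507, 13.5 mm is 0.018, -47 degrees is -0.2611.

>>> send_rows:
  rows: "0 0 -0.2611 0.4507 -0.248 0.018 0.4;0 0 -0.2611 0.4507 -0.248 0.018 0.4;0 0 -0.2611 0.4507 -0.248 0.018 0.4;0 0 -0.2611 0.4507 -0.248 0.018 0.4;0 0 -0.2611 0.4507 -0.248 0.018 0.4;0 0 -0.2611 0.4507 -0.248 0.018 0.4;0 0 -0.2611 0.4507 -0.248 0.018 0.4;0 0 -0.2611 0.4507 -0.248 0.018 0.4"

```text
time: 2.3
eef_pos: [0.4404, -0.3994, 0.2001]
tcp_rot: [0.865, 0.502, -0.0, 0.0]
contact_force: [-0.1, -0.3, -0.1]
opening: 0.7
finger_force: 0.0
```

Converted, 420 mm is 0.56, -253 mm is -0.3373, -50 degrees is -0.2778.

>>> send_rows:
  rows: "0 0 -0.2778 0.56 -0.3373 0 0.4;0 0 -0.2778 0.56 -0.3373 0 0.4;0 0 -0.2778 0.56 -0.3373 0 0.4;0 0 -0.2778 0.56 -0.3373 0 0.4;0 0 -0.2778 0.56 -0.3373 0 0.4;0 0 -0.2778 0.56 -0.3373 0 0.4;0 0 -0.2778 0.56 -0.3373 0 0.4;0 0 -0.2778 0.56 -0.3373 0 0.4"

```text
time: 3.3
eef_pos: [0.4303, 0.0909, 0.2006]
tcp_rot: [0.574, 0.819, 0.0, 0.001]
contact_force: [1.8, -0.3, -0.1]
opening: 0.702
finger_force: 0.0
```

```bash
python3 - <<'E'
from plan import *
plan((431,90.5,100,19.7),(431,90.5,60,19.7),(431,90.5,32,19.7))
E
```

```text
t 3.3 at [430.3  90.9 200.6  20. ] q [ -1. -14. 123.  -0.  71. -21.] open 59.7 F [ 1.8 -0.3 -0.1]
(431, 90.5, 100, 19.7) turn z 0.3 shift -0.7 0.5 100.6
(431, 90.5, 60, 19.7) turn z -0.0 shift 0.0 0.0 40.0
(431, 90.5, 32, 19.7) turn z -0.0 shift 0.0 0.0 28.0
```

Converted, 168 mm is 0.224, 164 mm is 0.2187, 0.3 degrees is 0.0017.

>>> send_rows:
  rows: "0 0 0.0017 0 0 0.0533 0.4;0 0 0.0017 0 0 0.12 0.4;0 0 0.0017 0 0 0.16 0.4;0 0 0.0017 0 0 0.1933 0.4;0 0 0.0017 0 0 0.2107 0.4;0 0 0.0017 0 0 0.2187 0.4;0 0 0.0017 0 0 0.224 0.4;0 0 0.0017 0 0 0.224 0.4"

```text
time: 4.3
eef_pos: [0.4306, 0.0905, 0.0325]
tcp_rot: [0.575, 0.818, 0.0, 0.0]
contact_force: [0.9, 0.1, -0.4]
opening: 0.697
finger_force: 0.0
```

```bash
python3 - <<'E'
from plan import *
plan((431,90.5,32,19.7))
p=shot("side");t=shot("top")
a=p["color"][130:210,190:270];b=t["color"][180:260,200:280]
cv2.imwrite("pics/g1.png",cv2.resize(np.hstack([a,b])[:,:,::-1],None,fx=5,fy=5,interpolation=cv2.INTER_CUBIC))
E
```

```text
t 4.3 at [430.6  90.5  32.5  19.8] q [ -1.   0. 130.  -0.  50. -21.] open 59.3 F [ 0.9  0.1 -0.4]
(431, 90.5, 32, 19.7) turn z 0.1 shift -0.1 0.4 0.5
```

View pics/g1.png

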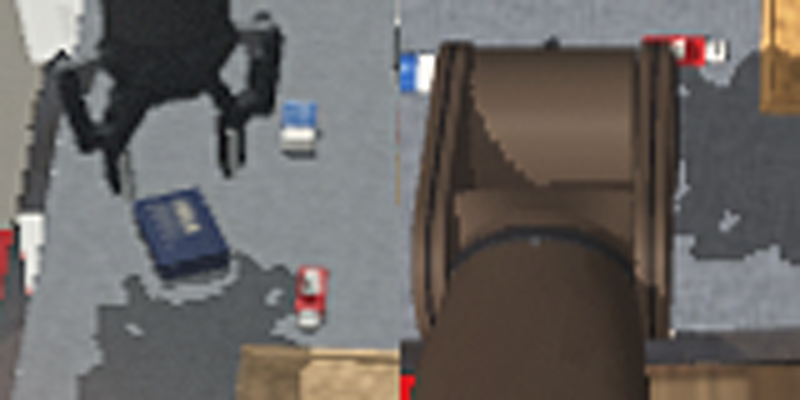

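The picture shows the fingertips at crop px (118,190) and (230,172), apparently behind or above the pad at (180,230). Checking the projection.

```bash
python3 - <<'E'
from plan import *
p=shot("side")
for u,v in((213.6,168),(236,164.4)):
    for z in(.012,.03,.05): print(u,z,pix2w(p,u,v,z).round(4))
E=np.array(p["extrinsics"])
for X in((.4306,.0905,.0125),(.4306,.0905,.0325),(.431,.0905,.021),(.403,.0805,.0125),(.459,.1005,.0125)):
    c=E[:3]@np.append(X,1); print(X,(p["fx"]*c[0]/c[2]+p["cx"]).round(1),(p["fy"]*c[1]/c[2]+p["cy"]).round(1))
find(p,["ink_pad"])
E
```

```text
213.6 0.012 [0.39  0.137 0.012]
213.6 0.03 [0.393  0.1141 0.03  ]
213.6 0.05 [0.3964 0.0887 0.05  ]
236 0.012 [0.4625 0.1564 0.012 ]
236 0.03 [0.4639 0.1331 0.03  ]
236 0.05 [0.4654 0.1071 0.05  ]
(0.4306, 0.0905, 0.0125) 225.2 176.9
(0.4306, 0.0905, 0.0325) 224.9 172.0
(0.431, 0.0905, 0.021) 225.2 174.9
(0.403, 0.0805, 0.0125) 216.3 178.9
(0.459, 0.1005, 0.0125) 234.3 175.0
ink_pad 0.52 [0.4296 0.0831 0.0205] 225.0 176.0
```

>>> send_rows:
  rows: "0 0 0 0 0 0 -1;0 0 0 0 0 0 -1;0 0 0 0 0 0 -1;0 0 0 0 0 0 -1;0 0 0 0 0 0 -1;0 0 0 0 0 0 -1"
  grip_force: 30

```text
time: 5.25
eef_pos: [0.4301, 0.0906, 0.032]
tcp_rot: [0.575, 0.818, -0.0, -0.0]
contact_force: [-0.2, -0.6, 0.3]
opening: 0.001
finger_force: 0.0
```

```bash
python3 - <<'E'
from plan import *
plan((525.5,-59.5,100,86.5))
p=shot("side")
a=p["color"][110:210,180:280]
cv2.imwrite("pics/g2.png",cv2.resize(a[:,:,::-1],None,fx=6,fy=6,interpolation=cv2.INTER_CUBIC))
E
```

```text
t 5.25 at [430.1  90.6  32.   19.8] q [ -1.   0. 130.   0.  50. -21.] open 0.1 F [-0.2 -0.6  0.3]
(525.5, -59.5, 100, 86.5) turn z -66.7 shift -173.6 38.9 -68.0
```

View pics/g2.png

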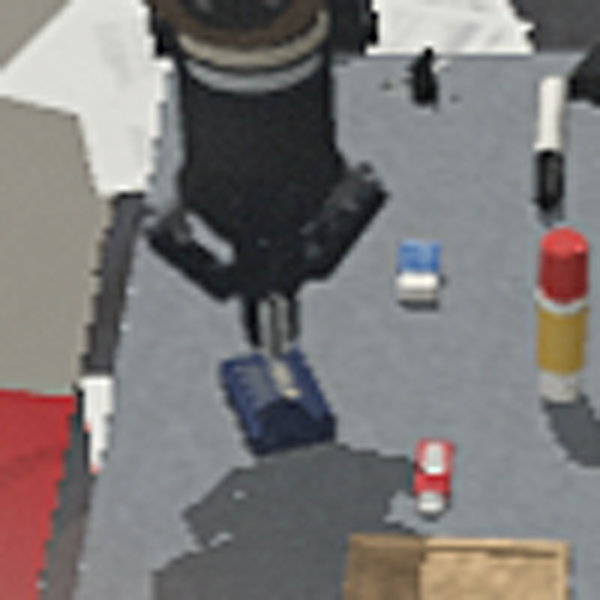

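The closed fingertips end at crop px (275,350), and their shadow falls on the pad at (285,400). They touched nothing, so the tips hang about 25 mm above the pad top, higher than the reported TCP suggests. I'll probe down gently, fingers shut, onto the pad.

Converted, 12 mm is 0.016, 10 mm is 0.0133.

>>> send_rows:
  rows: "0 0 0 0 0 0.0067 -1;0 0 0 0 0 0.0133 -1;0 0 0 0 0 0.0133 -1;0 0 0 0 0 0.016 -1;0 0 0 0 0 0.016 -1"

```text
time: 5.92
eef_pos: [0.43, 0.0906, 0.0199]
tcp_rot: [0.575, 0.818, -0.0, -0.0]
contact_force: [0.5, -0.6, 0.1]
opening: 0.002
finger_force: 0.0
```

Converted, 4 mm is 0.0053, 2 mm is 0.0027.

>>> send_rows:
  rows: "0 0 0 0 0 0.0027 -1;0 0 0 0 0 0.0053 -1;0 0 0 0 0 0.0053 -1"

```text
time: 6.3
eef_pos: [0.4299, 0.0907, 0.0158]
tcp_rot: [0.575, 0.818, -0.0, -0.0]
contact_force: [0.3, 0.3, -0.1]
opening: -0.002
finger_force: 0.0
```

```bash
python3 - <<'E'
from plan import *
plan()
p=shot("side")
a=p["color"][110:210,180:280]
cv2.imwrite("pics/g3.png",cv2.resize(a[:,:,::-1],None,fx=6,fy=6,interpolation=cv2.INTER_CUBIC))
E
```

```text
t 6.3 at [429.9  90.7  15.8  19.8] q [ -1.   2. 130.   0.  48. -21.] open -0.2 F [ 0.3  0.3 -0.1]
```

View pics/g3.png

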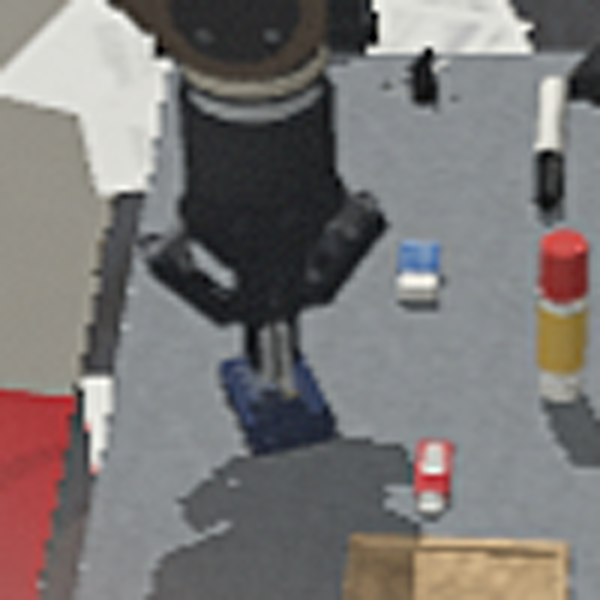

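Now the tips are clearly over the pad middle, at (280,385), close to its top. Probing on in small steps.

Converted, 2 mm is 0.0027, 1 mm is 0.0013.

>>> send_rows:
  rows: "0 0 0 0 0 0.0013 -1;0 0 0 0 0 0.0027 -1;0 0 0 0 0 0.0027 -1"

```text
time: 6.72
eef_pos: [0.43, 0.0906, 0.0139]
tcp_rot: [0.575, 0.818, -0.0, -0.0]
contact_force: [-0.3, 0.2, -0.2]
opening: 0.001
finger_force: 0.0
```

Converted, 2 mm is 0.0027, 1 mm is 0.0013.

>>> send_rows:
  rows: "0 0 0 0 0 0.0013 -1;0 0 0 0 0 0.0027 -1;0 0 0 0 0 0.0027 -1"

```text
time: 7.1
eef_pos: [0.43, 0.0906, 0.0119]
tcp_rot: [0.575, 0.818, -0.0, -0.0]
contact_force: [0.6, -0.5, -0.8]
opening: 0.003
finger_force: 0.0
```

Converted, 1 mm is 0.0013.

>>> send_rows:
  rows: "0 0 0 0 0 0.0013 -1;0 0 0 0 0 0.0013 -1"

```text
time: 7.35
eef_pos: [0.43, 0.0906, 0.011]
tcp_rot: [0.575, 0.818, -0.0, -0.0]
contact_force: [-0.2, -0.3, -1.0]
opening: 0.001
finger_force: 0.0
```

Converted, 1 mm is 0.0013.

>>> send_rows:
  rows: "0 0 0 0 0 0.0013 -1;0 0 0 0 0 0.0013 -1"

```text
time: 7.6
eef_pos: [0.43, 0.0906, 0.0099]
tcp_rot: [0.575, 0.818, -0.0, -0.0]
contact_force: [-1.1, 0.7, -0.5]
opening: 0.001
finger_force: 0.0
```

Converted, 1 mm is 0.0013.

>>> send_rows:
  rows: "0 0 0 0 0 0.0013 -1;0 0 0 0 0 0.0013 -1"

```text
time: 7.85
eef_pos: [0.43, 0.0906, 0.009]
tcp_rot: [0.575, 0.818, -0.0, -0.0]
contact_force: [0.3, 0.1, -0.2]
opening: 0.002
finger_force: 0.0
```

Converted, 1 mm is 0.0013.

>>> send_rows:
  rows: "0 0 0 0 0 0.0013 -1;0 0 0 0 0 0.0013 -1"

```text
time: 8.1
eef_pos: [0.43, 0.0906, 0.0079]
tcp_rot: [0.575, 0.818, -0.0, -0.0]
contact_force: [0.2, -0.0, 0.2]
opening: -0.003
finger_force: 0.0
```

Converted, 1 mm is 0.0013.

>>> send_rows:
  rows: "0 0 0 0 0 0.0013 -1;0 0 0 0 0 0.0013 -1"

```text
time: 8.35
eef_pos: [0.43, 0.0906, 0.0069]
tcp_rot: [0.575, 0.818, -0.0, -0.0]
contact_force: [-0.4, -1.0, -0.4]
opening: -0.002
finger_force: 0.0
```

Converted, 1 mm is 0.0013.

>>> send_rows:
  rows: "0 0 0 0 0 0.0013 -1;0 0 0 0 0 0.0013 -1"

```text
time: 8.6
eef_pos: [0.43, 0.0906, 0.0059]
tcp_rot: [0.575, 0.818, -0.0, -0.0]
contact_force: [1.3, 0.3, -0.8]
opening: -0.001
finger_force: 0.0
```

Converted, 1 mm is 0.0013.

>>> send_rows:
  rows: "0 0 0 0 0 0.0013 -1;0 0 0 0 0 0.0013 -1"

```text
time: 8.85
eef_pos: [0.43, 0.0906, 0.0049]
tcp_rot: [0.575, 0.818, -0.0, -0.0]
contact_force: [0.1, 0.2, 0.9]
opening: -0.003
finger_force: 0.0
```

Converted, 1 mm is 0.0013.

>>> send_rows:
  rows: "0 0 0 0 0 0.0013 -1;0 0 0 0 0 0.0013 -1"

```text
time: 9.1
eef_pos: [0.43, 0.0906, 0.0039]
tcp_rot: [0.575, 0.818, -0.0, -0.0]
contact_force: [0.1, -0.2, -0.0]
opening: 0.001
finger_force: 0.0
```

Converted, 1 mm is 0.0013.

>>> send_rows:
  rows: "0 0 0 0 0 0.0013 -1;0 0 0 0 0 0.0013 -1"

```text
time: 9.35
eef_pos: [0.4302, 0.0906, 0.0031]
tcp_rot: [0.575, 0.818, 0.0, 0.0]
contact_force: [-0.2, -1.1, 1.1]
opening: -0.003
finger_force: 0.3
```

```bash
python3 - <<'E'
from plan import *
plan()
p=shot("side");find(p,["ink_pad"])
a=p["color"][140:200,200:260]
cv2.imwrite("pics/g4.png",cv2.resize(a[:,:,::-1],None,fx=10,fy=10,interpolation=cv2.INTER_CUBIC))
E
```

```text
t 9.35 at [430.2  90.6   3.1  19.8] q [ -1.   4. 130.   0.  46. -21.] open -0.3 F [-0.2 -1.1  1.1]
ink_pad 0.49 [0.4367 0.0744 0.022 ] 227.0 178.0
```

View pics/g4.png

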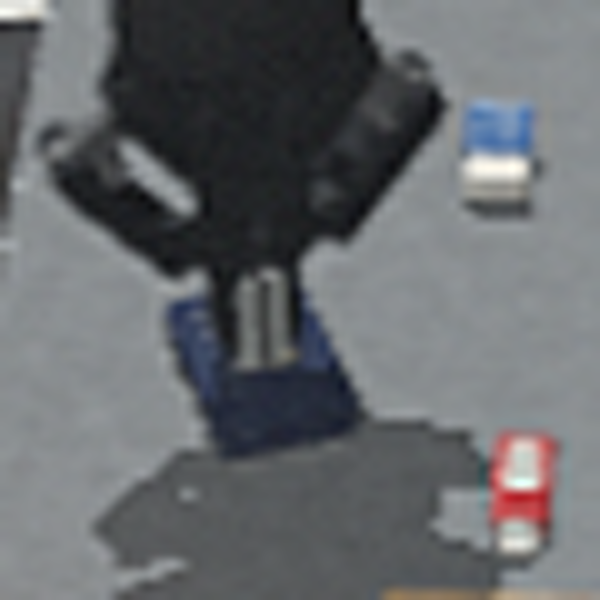

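The shut tips touch the pad (top z = 21 mm) at a reported TCP z of about 3 mm, with tip ends at crop (265,368). So real heights run about 40 mm above what nose_length implies, while x and y agree. I'll open above the pad and go down to a reported z of about -9 mm.

Converted, -30 mm is -0.04, -20 mm is -0.0267.

>>> send_rows:
  rows: "0 0 0 0 0 -0.02 -1;0 0 0 0 0 -0.04 0.4;0 0 0 0 0 -0.04 0.4;0 0 0 0 0 -0.04 0.4;0 0 0 0 0 -0.04 0.4;0 0 0 0 0 -0.0267 0.4;0 0 0 0 0 -0.0107 0.4;0 0 0 0 0 -0.0067 0.4"

```text
time: 10.45
eef_pos: [0.4287, 0.0906, 0.0063]
tcp_rot: [0.575, 0.818, -0.001, -0.001]
contact_force: [0.1, -0.1, 1.4]
opening: 0.699
finger_force: 0.0
```

>>> send_rows:
  rows: "0 0 0 0 0 0.0053 0.4;0 0 0 0 0 0.0107 0.4;0 0 0 0 0 0.016 0.4;0 0 0 0 0 0.0227 0.4;0 0 0 0 0 0.0227 0.4"

```text
time: 11.08
eef_pos: [0.4297, 0.0906, -0.0094]
tcp_rot: [0.575, 0.818, -0.0, -0.0]
contact_force: [-0.4, -0.3, 0.7]
opening: 0.699
finger_force: 0.0
```

>>> send_rows:
  rows: "0 0 0 0 0 0 -1;0 0 0 0 0 0 -1;0 0 0 0 0 0 -1;0 0 0 0 0 0 -1;0 0 0 0 0 0 -1"
  grip_force: 30

```text
time: 11.7
eef_pos: [0.4304, 0.0907, -0.0087]
tcp_rot: [0.575, 0.818, 0.0, 0.0]
contact_force: [0.7, -0.1, 2.1]
opening: 0.531
finger_force: 31.8
```

Converted, -70 mm is -0.0933, -60 mm is -0.08.

>>> send_rows:
  rows: "0 0 0 0 0 -0.0067 -1;0 0 0 0 0 -0.0267 -1;0 0 0 0 0 -0.0533 -1;0 0 0 0 0 -0.08 -1;0 0 0 0 0 -0.0933 -1;0 0 0 0 0 -0.0933 -1"

```text
time: 12.45
eef_pos: [0.4307, 0.0906, 0.0621]
tcp_rot: [0.575, 0.818, 0.001, 0.001]
contact_force: [-0.3, 0.1, 0.1]
opening: 0.532
finger_force: 31.6
```

```bash
python3 - <<'E'
from plan import *
plan((525.5,-59.5,61,86.5),(525.5,-59.5,3,86.5))
E
```

```text
t 12.45 at [430.7  90.6  62.1  19.8] q [ -1.  -3. 129.  -0.  54. -21.] open 45.2 F [-0.3  0.1  0.1]
(525.5, -59.5, 61, 86.5) turn z -66.7 shift -173.4 38.3 1.1
(525.5, -59.5, 3, 86.5) turn z -0.0 shift 0.0 0.0 58.0
```

Converted, -173.4 mm is -0.2312, 38.3 mm is 0.0511, -66.7 degrees is -0.3706.

>>> send_rows:
  rows: "0 0 -0.0444 -0.0267 0.0053 0 -1;0 0 -0.0944 -0.06 0.012 0 -1;0 0 -0.15 -0.1 0.0213 0 -1;0 0 -0.2056 -0.14 0.0293 0 -1;0 0 -0.2611 -0.1733 0.0373 0 -1;0 0 -0.3111 -0.2 0.044 0 -1;0 0 -0.35 -0.22 0.0493 0.0013 -1;0 0 -0.3706 -0.2312 0.0511 0.0013 -1"

```text
time: 13.45
eef_pos: [0.5244, -0.06, 0.0588]
tcp_rot: [0.03, 1.0, 0.0, -0.001]
contact_force: [-0.3, 1.0, -1.3]
opening: 0.526
finger_force: 31.6
```

>>> send_rows:
  rows: "0 0 0 0 0 0 -1;0 0 0 0 0 0.02 -1;0 0 0 0 0 0.04 -1;0 0 0 0 0 0.0533 -1;0 0 0 0 0 0.06 -1;0 0 0 0 0 0.06 -1"

```text
time: 14.2
eef_pos: [0.5246, -0.0594, 0.0145]
tcp_rot: [0.03, 1.0, 0.0, -0.0]
contact_force: [0.5, -1.9, -1.3]
opening: 0.53
finger_force: 31.6
```

```bash
python3 - <<'E'
from plan import *
plan((525.5,-59.5,-3,86.5))
p=shot("side");find(p,["ink_pad","stamp_tray"])
a=p["color"][160:240,210:310]
cv2.imwrite("pics/g5.png",cv2.resize(a[:,:,::-1],None,fx=7,fy=7,interpolation=cv2.INTER_CUBIC))
E
```

```text
t 14.2 at [524.6 -59.4  14.5  86.5] q [ -17.   13.  118.    0.   49. -104.] open 45.0 F [ 0.5 -1.9 -1.3]
(525.5, -59.5, -3, 86.5) turn z 0.0 shift -0.9 -0.1 17.5
stamp_tray 0.74 [ 0.5238 -0.0799  0.0125] 255.0 215.0
stamp_tray 0.49 [ 0.5158 -0.3531  0.0127] 251.0 299.0
```

View pics/g5.png

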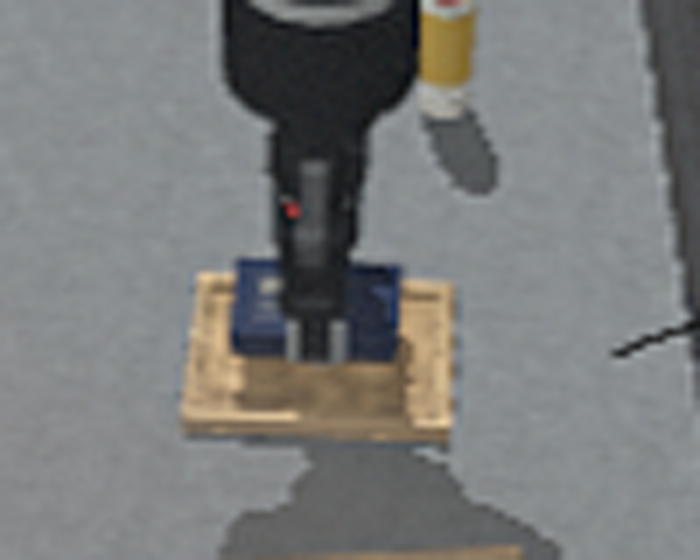

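The pad hangs about 18 mm over the tray floor, square and centred (pad u 232–400, tray 185–452). Lowering and releasing.

Converted, 18 mm is 0.024, 17 mm is 0.0227.

>>> send_rows:
  rows: "0 0 0 -0.0013 0 0.008 -1;0 0 0 -0.0013 0 0.016 -1;0 0 0 -0.0013 0 0.02 -1;0 0 0 -0.0013 0 0.0227 -1;0 0 0 -0.0013 0 0.024 -1;0 0 0 -0.0013 0 0.024 -1"

```text
time: 15.1
eef_pos: [0.5259, -0.0596, -0.003]
tcp_rot: [0.03, 1.0, 0.0, 0.0]
contact_force: [-0.1, 0.1, -0.1]
opening: 0.53
finger_force: 31.6
```

Converted, -140 mm is -0.1867, -110 mm is -0.1467.

>>> send_rows:
  rows: "0 0 0 0 0 0 0.35;0 0 0 0 0 0 0.35;0 0 0 0 0 0 0.35;0 0 0 0 0 -0.0133 0.35;0 0 0 0 0 -0.0467 0.35;0 0 0 0 0 -0.0933 0.35;0 0 0 0 0 -0.1467 0;0 0 0 0 0 -0.1867 0"

```text
time: 16.1
eef_pos: [0.5266, -0.0598, 0.1398]
tcp_rot: [0.03, 1.0, -0.0, 0.001]
contact_force: [0.7, 0.4, -0.3]
opening: 0.502
finger_force: 0.0
```

```bash
python3 - <<'E'
from plan import *
plan((450,200,130,60),(420.5,317,130,12.5))
E
```

```text
t 16.1 at [526.6 -59.8 139.8  86.5] q [ -17.    2.  114.    0.   63. -104.] open 42.7 F [ 0.7  0.4 -0.3]
(450, 200, 130, 60) turn z 26.5 shift 92.2 254.6 9.8
(420.5, 317, 130, 12.5) turn z 47.5 shift 84.0 86.6 -0.0
```

Converted, 254 mm is 0.3387, 92 mm is 0.1227, 26.5 degrees is 0.1472.

>>> send_rows:
  rows: "0 0 0.1472 0.1227 0.3387 0.0133 0.2;0 0 0.1472 0.1227 0.3387 0.0133 0.2;0 0 0.1472 0.1227 0.3387 0.0133 0.2;0 0 0.1472 0.1227 0.3387 0.0133 0.2;0 0 0.1472 0.1227 0.3387 0.0133 0.2;0 0 0.1472 0.1227 0.3387 0.0133 0.2"

```text
time: 16.85
eef_pos: [0.4488, 0.2012, 0.1276]
tcp_rot: [0.257, 0.966, 0.0, 0.0]
contact_force: [0.2, -0.1, 0.6]
opening: 0.599
finger_force: 0.0
```

Converted, 87 mm is 0.116, 84 mm is 0.112, 47.5 degrees is 0.2639.

>>> send_rows:
  rows: "0 0 0.2639 0.112 0.116 0 0.2;0 0 0.2639 0.112 0.116 0 0.2;0 0 0.2639 0.112 0.116 0 0.2;0 0 0.2639 0.112 0.116 0 0.2;0 0 0.2639 0.112 0.116 0 0.2;0 0 0.2639 0.112 0.116 0 0.2;0 0 0.2639 0.112 0.116 0 0.2"

```text
time: 17.73
eef_pos: [0.4208, 0.3163, 0.1273]
tcp_rot: [0.626, 0.78, 0.0, 0.0]
contact_force: [0.3, -1.0, -1.0]
opening: 0.599
finger_force: 0.0
```

```bash
python3 - <<'E'
from plan import *
plan((420.5,317,80,12.5),(420.5,317,22,12.5))
from m import seg
t=shot("top"); s=shot("side")
T=lambda a,b,c,d:(int(110+a/2.65),int(130+b/2.65),int(110+c/2.65),int(130+d/2.65))
print("ink",seg(t,(105,70,20),(130,255,140),T(425,95,510,200),.026)); print("tray",seg(t,(8,60,110),(28,255,255),T(415,90,520,205),.015))
a=s["color"][90:160,200:280]; b=t["color"][150:220,250:330]
cv2.imwrite("pics/g6.png",cv2.resize(np.hstack([a,b])[:,:,::-1],None,fx=5,fy=5,interpolation=cv2.INTER_CUBIC))
E
```

```text
t 17.73 at [420.8 316.3 127.3  12.6] q [ 26.   3. 115.  -0.  62.  13.] open 50.9 F [ 0.3 -1.  -1. ]
(420.5, 317, 80, 12.5) turn z 0.1 shift 0.8 -0.1 47.3
(420.5, 317, 22, 12.5) turn z -0.0 shift 0.0 0.0 58.0
ink (array([523.1, -59.3]), array([44.3, 66.7]), 176.6)
tray (array([524.3, -58.8]), array([ 88. , 109.8]), 176.5)
```

View pics/g6.png

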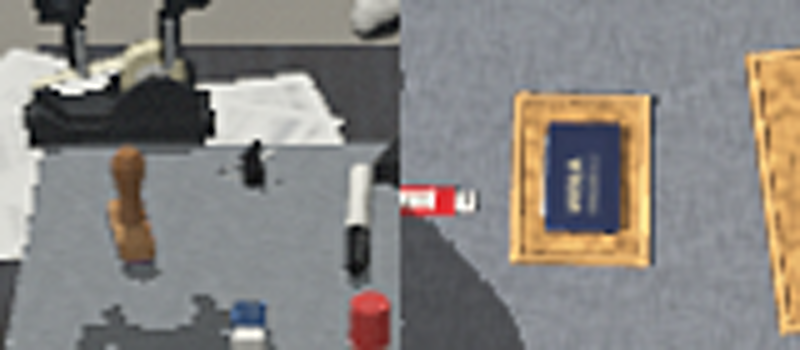

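The ink pad sits square and centred in the stamp tray, about 1 mm off. The fingers straddle the stamp's handle column (mid u 123, knob 125), so I descend.

Converted, 105 mm is 0.14, 100 mm is 0.1333.

>>> send_rows:
  rows: "0 0 0 0.0013 0 0.0267 0.2;0 0 0 0.0013 0 0.0627 0.2;0 0 0 0.0013 0 0.0933 0.2;0 0 0 0.0013 0 0.1173 0.2;0 0 0 0.0013 0 0.1333 0.2;0 0 0 0.0013 0 0.14 0.2;0 0 0 0.0013 0 0.14 0.2"

```text
time: 18.7
eef_pos: [0.4202, 0.318, 0.0221]
tcp_rot: [0.626, 0.78, 0.0, 0.0]
contact_force: [-0.3, 0.1, 0.7]
opening: 0.598
finger_force: 0.0
```

>>> send_rows:
  rows: "0 0 0 0 0 0 -1;0 0 0 0 0 0 -1;0 0 0 0 0 0 -1;0 0 0 0 0 0 -1;0 0 0 0 0 0 -1;0 0 0 0 0 0 -1"

```text
time: 19.45
eef_pos: [0.4204, 0.3181, 0.0228]
tcp_rot: [0.626, 0.78, 0.0, 0.0]
contact_force: [-1.2, -0.8, 5.9]
opening: 0.28
finger_force: 29.7
```

```bash
python3 - <<'E'
from plan import *
plan((420.5,317,80,12.5),(524,-59,80,87))
s=shot("side")
cv2.imwrite("pics/g7.png",cv2.resize(s["color"][80:160,190:270][:,:,::-1],None,fx=7,fy=7,interpolation=cv2.INTER_CUBIC))
E
```

```text
t 19.45 at [420.4 318.1  22.8  12.5] q [ 26.  12. 118.   0.  50.  14.] open 23.8 F [-1.2 -0.8  5.9]
(420.5, 317, 80, 12.5) turn z 0.0 shift -1.1 -0.2 -57.2
(524, -59, 80, 87) turn z -74.5 shift -389.5 19.7 -0.0
```

View pics/g7.png

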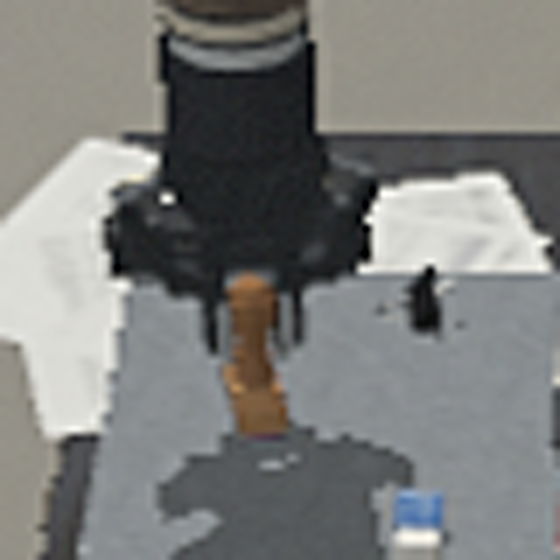

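Converted, -85 mm is -0.1133, -75 mm is -0.1.

>>> send_rows:
  rows: "0 0 0 0 0 -0.004 -1;0 0 0 0 0 -0.016 -1;0 0 0 0 0 -0.04 -1;0 0 0 0 0 -0.0733 -1;0 0 0 0 0 -0.1 -1;0 0 0 0 0 -0.1133 -1;0 0 0 0 0 -0.1133 -1"
  grip_force: 45

```text
time: 20.38
eef_pos: [0.4206, 0.3182, 0.1083]
tcp_rot: [0.626, 0.78, 0.001, 0.001]
contact_force: [0.2, -0.7, -0.8]
opening: 0.271
finger_force: 44.1
```

```bash
python3 - <<'E'
from plan import *
plan((480,120,107,50),(524.5,-59.5,107,86.3),(524.5,-59.5,47,86.3))
E
```

```text
t 20.38 at [420.6 318.2 108.3  12.5] q [ 26.   4. 116.  -0.  60.  14.] open 23.1 F [ 0.2 -0.7 -0.8]
(480, 120, 107, 50) turn z -37.5 shift -206.3 15.0 1.3
(524.5, -59.5, 107, 86.3) turn z -36.3 shift -149.5 -108.9 -0.0
(524.5, -59.5, 47, 86.3) turn z -0.0 shift 0.0 0.0 60.0
```

Converted, -206 mm is -0.2747, -186 mm is -0.248, -37.5 degrees is -0.2083.

>>> send_rows:
  rows: "0 0 -0.0167 -0.02 0.0013 0 -1;0 0 -0.0389 -0.0507 0.004 0 -1;0 0 -0.0667 -0.088 0.0067 0 -1;0 0 -0.0944 -0.128 0.0093 0 -1;0 0 -0.1278 -0.168 0.012 0 -1;0 0 -0.1556 -0.208 0.0147 0 -1;0 0 -0.1889 -0.248 0.0173 0 -1;0 0 -0.2083 -0.2747 0.02 0 -1"

```text
time: 21.38
eef_pos: [0.4788, 0.1187, 0.1059]
tcp_rot: [0.341, 0.94, -0.0, -0.001]
contact_force: [-0.6, -0.0, -0.5]
opening: 0.274
finger_force: 44.1
```

Converted, -149.5 mm is -0.1993, -143 mm is -0.1907, -36.3 degrees is -0.2017.

>>> send_rows:
  rows: "0 0 -0.0389 -0.04 -0.0293 0 -1;0 0 -0.0778 -0.08 -0.0587 0 -1;0 0 -0.1167 -0.1173 -0.0853 0 -1;0 0 -0.15 -0.1493 -0.108 0 -1;0 0 -0.1778 -0.1733 -0.1267 0 -1;0 0 -0.1944 -0.1907 -0.1387 0 -1;0 0 -0.2017 -0.1993 -0.1453 0 -1;0 0 -0.2017 -0.1993 -0.1453 0 -1"

```text
time: 22.38
eef_pos: [0.5234, -0.0596, 0.1064]
tcp_rot: [0.033, 0.999, 0.0, -0.001]
contact_force: [0.8, 0.3, -0.7]
opening: 0.276
finger_force: 44.1
```

>>> send_rows:
  rows: "0 0 0 0 0 0 -1;0 0 0 0 0 0.02 -1;0 0 0 0 0 0.04 -1;0 0 0 0 0 0.056 -1;0 0 0 0 0 0.0667 -1;0 0 0 0 0 0.072 -1;0 0 0 0 0 0.072 -1"

```text
time: 23.25
eef_pos: [0.5238, -0.0596, 0.0529]
tcp_rot: [0.032, 0.999, 0.0, -0.0]
contact_force: [0.1, -0.9, -0.6]
opening: 0.274
finger_force: 44.1
```

```bash
python3 - <<'E'
from plan import *
plan((524.5,-59.5,43,86.3))
s=shot("side")
cv2.imwrite("pics/g8.png",cv2.resize(s["color"][160:240,210:310][:,:,::-1],None,fx=7,fy=7,interpolation=cv2.INTER_CUBIC))
E
```

```text
t 23.25 at [523.8 -59.6  52.9  86.3] q [ -18.    9.  117.    0.   53. -104.] open 23.3 F [ 0.1 -0.9 -0.6]
(524.5, -59.5, 43, 86.3) turn z 0.0 shift -0.7 0.2 9.9
```

View pics/g8.png

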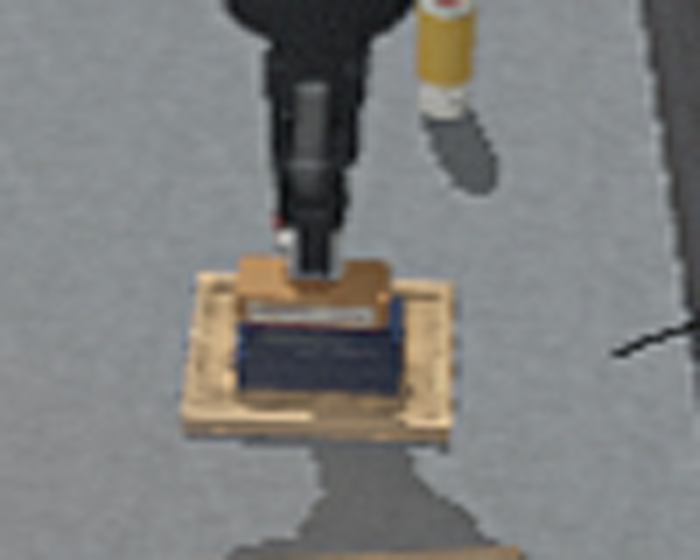

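The stamp hangs upright and square over the pad (base u 238–390, pad 238–402), about 2–3 mm short in x. I correct that, set it down and let go.

Converted, 10.3 mm is 0.0137, -2.5 mm is -0.0033.

>>> send_rows:
  rows: "0 0 0 -0.0033 0 0.004 -1;0 0 0 -0.0033 0 0.008 -1;0 0 0 -0.0033 0 0.0107 -1;0 0 0 -0.0033 0 0.0127 -1;0 0 0 -0.0033 0 0.0137 -1;0 0 0 -0.0033 0 0.0137 -1"

```text
time: 24.05
eef_pos: [0.5263, -0.0598, 0.0428]
tcp_rot: [0.032, 0.999, -0.0, 0.0]
contact_force: [-0.1, -0.4, -1.2]
opening: 0.272
finger_force: 44.1
```

Converted, -110 mm is -0.1467, -70 mm is -0.0933.

>>> send_rows:
  rows: "0 0 0 0 0 0 0.1;0 0 0 0 0 0 0.1;0 0 0 0 0 0 0.1;0 0 0 0 0 -0.0133 0.1;0 0 0 0 0 -0.0467 0.1;0 0 0 0 0 -0.0933 0.1;0 0 0 0 0 -0.1467 0;0 0 0 0 0 -0.1467 0"

```text
time: 25.05
eef_pos: [0.5292, -0.0606, 0.1579]
tcp_rot: [0.032, 0.999, -0.001, 0.005]
contact_force: [-0.0, 0.0, 0.5]
opening: 0.502
finger_force: 0.0
```

```bash
python3 - <<'E'
from plan import *
plan((500,180,150,40),(584.5,342,130,-2.7))
E
```

```text
t 25.05 at [529.2 -60.6 157.9  86.3] q [ -17.    1.  114.   -0.   65. -104.] open 42.7 F [-0.   0.   0.5]
(500, 180, 150, 40) turn z 46.3 shift 44.6 238.2 7.9
(584.5, 342, 130, -2.7) turn z 42.7 shift 69.8 168.9 20.0
```

Converted, 238 mm is 0.3173, 45 mm is 0.06, 46 degrees is 0.2556.

>>> send_rows:
  rows: "0 0 0.2556 0.06 0.3173 0.0107 0;0 0 0.2556 0.06 0.3173 0.0107 0;0 0 0.2556 0.06 0.3173 0.0107 0;0 0 0.2556 0.06 0.3173 0.0107 0;0 0 0.2556 0.06 0.3173 0.0107 0;0 0 0.2556 0.06 0.3173 0.0107 0;0 0 0.2556 0.06 0.3173 0.0107 0"

```text
time: 25.92
eef_pos: [0.4965, 0.18, 0.1443]
tcp_rot: [0.42, 0.908, -0.0, -0.0]
contact_force: [0.4, 0.4, -0.1]
opening: 0.499
finger_force: 0.0
```

Converted, 169 mm is 0.2253, 70 mm is 0.0933, 43 degrees is 0.2389.

>>> send_rows:
  rows: "0 0 0.2389 0.0933 0.2253 0.0267 0;0 0 0.2389 0.0933 0.2253 0.0267 0;0 0 0.2389 0.0933 0.2253 0.0267 0;0 0 0.2389 0.0933 0.2253 0.0267 0;0 0 0.2389 0.0933 0.2253 0.0267 0;0 0 0.2389 0.0933 0.2253 0.0267 0;0 0 0.2389 0.0933 0.2253 0.0267 0"

```text
time: 26.8
eef_pos: [0.5805, 0.3424, 0.1253]
tcp_rot: [0.723, 0.69, 0.0, 0.0]
contact_force: [-0.9, -0.3, 0.2]
opening: 0.499
finger_force: 0.0
```

```bash
python3 - <<'E'
from plan import *
from m import seg
plan((584.5,342,40,-2.7),(584.5,342,-7.5,-2.7))
t=shot("top");s=shot("side")
find(t,["rubber_stamp","ink_pad","stamp_tray"]);find(s,["rubber_stamp","ink_pad","stamp_tray"])
D=lambda a,b,c,d:(int(140+a/2.5),int(90+b/2.5),int(140+c/2.5),int(90+d/2.5))
print("markw side",seg(s,(0,0,185),(179,60,255),D(315,70,345,118),.0145))
E
```

```text
t 26.8 at [580.5 342.4 125.3  -2.7] q [22. 21. 94. -0. 65. 25.] open 42.4 F [-0.9 -0.3  0.2]
(584.5, 342, 40, -2.7) turn z 0.0 shift -0.2 4.0 85.3
(584.5, 342, -7.5, -2.7) turn z -0.0 shift 0.0 0.0 47.5
rubber_stamp 0.58 [ 0.516  -0.0652  0.046 ] 288.0 186.0
ink_pad 0.54 [ 0.5174 -0.0451  0.0255] 282.0 187.0
stamp_tray 0.9 [ 0.5198 -0.0515  0.0114] 283.0 187.0
rubber_stamp 0.89 [ 0.522  -0.0712  0.0488] 254.0 204.0
ink_pad 0.62 [ 0.5235 -0.0822  0.0262] 254.0 212.0
stamp_tray 0.92 [ 0.5249 -0.0813  0.0152] 255.0 215.0
markw side (array([585.1, 374. ]), array([12.8, 81.6]), 85.9)
```

Converted, 125 mm is 0.1667, 118 mm is 0.1573.

>>> send_rows:
  rows: "0 0 0 0 0.0053 0.04 0;0 0 0 0 0.0053 0.0867 0;0 0 0 0 0.0053 0.12 0;0 0 0 0 0.0053 0.1427 0;0 0 0 0 0.0053 0.1573 0;0 0 0 0 0.0053 0.1667 0;0 0 0 0 0.0053 0.1667 0"

```text
time: 28.08
eef_pos: [0.5844, 0.3433, -0.0002]
tcp_rot: [0.723, 0.69, 0.0, 0.0]
contact_force: [-0.3, 0.0, -0.2]
opening: 0.5
finger_force: 0.0
```

Converted, 8 mm is 0.0107, 4 mm is 0.0053.

>>> send_rows:
  rows: "0 0 0 0 0 0.0053 0;0 0 0 0 0 0.0107 0;0 0 0 0 0 0.0107 0"

```text
time: 28.45
eef_pos: [0.584, 0.3431, -0.0086]
tcp_rot: [0.724, 0.69, -0.0, -0.0]
contact_force: [0.3, 0.2, 0.1]
opening: 0.5
finger_force: 0.0
```

>>> send_rows:
  rows: "0 0 0 0 0 0 -1;0 0 0 0 0 0 -1;0 0 0 0 0 0 -1;0 0 0 0 0 0 -1;0 0 0 0 0 0 -1;0 0 0 0 0 0 -1"
  grip_force: 25

```text
time: 29.2
eef_pos: [0.5845, 0.3432, -0.008]
tcp_rot: [0.724, 0.69, 0.0, 0.0]
contact_force: [0.5, 0.6, 2.2]
opening: 0.171
finger_force: 26.5
```

Converted, -80 mm is -0.1067, -75 mm is -0.1.

>>> send_rows:
  rows: "0 0 0 0 0 -0.004 -1;0 0 0 0 0 -0.016 -1;0 0 0 0 0 -0.04 -1;0 0 0 0 0 -0.0733 -1;0 0 0 0 0 -0.1 -1;0 0 0 0 0 -0.1067 -1;0 0 0 0 0 -0.1067 -1"

```text
time: 30.08
eef_pos: [0.5843, 0.3432, 0.0721]
tcp_rot: [0.724, 0.69, 0.0, 0.0]
contact_force: [-0.6, 0.2, -0.4]
opening: 0.168
finger_force: 26.3
```

```bash
python3 - <<'E'
from plan import *
plan((515,100,72,-45),(515,-200,72,-86))
s=shot("side")
cv2.imwrite("pics/g9.png",cv2.resize(s["color"][75:145,240:310][:,:,::-1],None,fx=8,fy=8,interpolation=cv2.INTER_CUBIC))
E
```

```text
t 30.07 at [584.3 343.2  72.1  -2.7] q [22. 25. 95. -0. 60. 25.] open 14.3 F [-0.6  0.2 -0.4]
(515, 100, 72, -45) turn z 42.3 shift -246.2 -57.8 0.1
(515, -200, 72, -86) turn z 41.0 shift -212.1 212.1 0.0
```

View pics/g9.png

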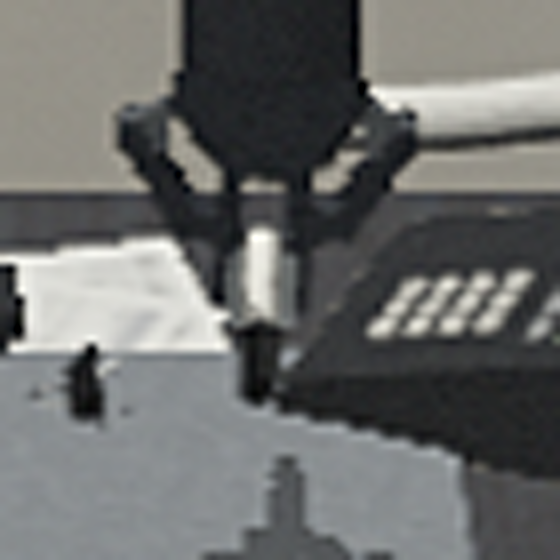

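The marker is held level between the pads, u 225–320 white and black below (its length in px matches that on the desk). Raise it and carry it over the standing things.

```bash
python3 - <<'E'
from plan import *
plan((584,343,140,-2.7),(490,100,140,-45),(515,-200.5,140,-86),(515,-200.5,5,-86))
E
```

```text
t 30.12 at [583.8 343.   71.2  -2.7] q [22. 25. 95.  0. 60. 25.] open 14.3 F [-0.5  0.4  0.3]
(584, 343, 140, -2.7) turn z 0.0 shift 0.0 0.2 -68.8
(490, 100, 140, -45) turn z 42.3 shift -247.2 -82.4 -0.0
(515, -200.5, 140, -86) turn z 41.0 shift -194.8 230.2 -0.0
(515, -200.5, 5, -86) turn z -0.0 shift 0.0 0.0 135.0
```

Converted, -247 mm is -0.3293, -225 mm is -0.3, 42.3 degrees is 0.235.

>>> send_rows:
  rows: "0 0 0 0 0 -0.04 -1;0 0 0 0 0 -0.08 -1;0 0 0.0278 -0.0267 -0.0093 -0.092 -1;0 0 0.0722 -0.0867 -0.0293 -0.092 -1;0 0 0.1222 -0.16 -0.0533 -0.092 -1;0 0 0.1722 -0.2333 -0.0773 -0.092 -1;0 0 0.2111 -0.3 -0.0987 -0.092 -1;0 0 0.235 -0.3293 -0.1093 -0.092 -1"

```text
time: 31.12
eef_pos: [0.4889, 0.0983, 0.1392]
tcp_rot: [0.925, 0.38, -0.001, -0.0]
contact_force: [0.6, 0.1, -0.2]
opening: 0.17
finger_force: 26.3
```

Converted, 230 mm is 0.3067, 224 mm is 0.2987, 41 degrees is 0.2278.

>>> send_rows:
  rows: "0 0 0.0222 -0.0267 0.0307 0 -1;0 0 0.0556 -0.0667 0.0773 0 -1;0 0 0.0944 -0.1093 0.1293 0 -1;0 0 0.1333 -0.152 0.18 0 -1;0 0 0.1722 -0.1947 0.2293 0 -1;0 0 0.2056 -0.2293 0.272 0 -1;0 0 0.2278 -0.2533 0.2987 0 -1;0 0 0.2278 -0.2597 0.3067 0 -1"

```text
time: 32.12
eef_pos: [0.515, -0.2011, 0.1395]
tcp_rot: [0.999, 0.034, -0.001, -0.001]
contact_force: [0.3, 1.1, 0.2]
opening: 0.173
finger_force: 26.3
```

```bash
python3 - <<'E'
from plan import *
plan((515,-200.5,30,-86),(515,-200.5,0,-86))
E
```

```text
t 32.12 at [ 515.  -201.1  139.5  -86.1] q [-32.   5. 111.   0.  64.  54.] open 14.7 F [0.3 1.1 0.2]
(515, -200.5, 30, -86) turn z -0.1 shift 0.0 -0.6 109.5
(515, -200.5, 0, -86) turn z -0.0 shift 0.0 0.0 30.0
```

Converted, 139 mm is 0.1853, 135 mm is 0.18.

>>> send_rows:
  rows: "0 0 0 0 0 0.04 -1;0 0 0 0 0 0.0867 -1;0 0 0 0 0 0.1267 -1;0 0 0 0 0 0.1533 -1;0 0 0 0 0 0.1707 -1;0 0 0 0 0 0.18 -1;0 0 0 0 0 0.1853 -1;0 0 0 0 0 0.1853 -1"

```text
time: 33.12
eef_pos: [0.516, -0.2002, 0.0021]
tcp_rot: [0.999, 0.035, 0.0, 0.0]
contact_force: [-0.4, -0.6, 0.2]
opening: 0.172
finger_force: 26.3
```

Converted, 2 mm is 0.0027.

>>> send_rows:
  rows: "0 0 0 0 0 0.0027 -1;0 0 0 0 0 0.0027 -1;0 0 0 0 0 0.0027 -1"

```text
time: 33.5
eef_pos: [0.5158, -0.2002, -0.0]
tcp_rot: [0.999, 0.035, 0.0, 0.0]
contact_force: [-0.2, -0.1, -0.1]
opening: 0.173
finger_force: 26.3
```

Converted, 3 mm is 0.004, 1.5 mm is 0.002.

>>> send_rows:
  rows: "0 0 0 0 0 0.002 -1;0 0 0 0 0 0.004 -1;0 0 0 0 0 0.004 -1"

```text
time: 33.88
eef_pos: [0.5158, -0.2001, -0.0031]
tcp_rot: [0.999, 0.035, -0.0, -0.0]
contact_force: [-2.0, 0.3, 1.7]
opening: 0.174
finger_force: 26.5
```

```bash
python3 - <<'E'
from plan import *
from m import seg
plan()
s=shot("side")
D=lambda a,b,c,d:(int(140+a/2.5),int(90+b/2.5),int(140+c/2.5),int(90+d/2.5))
print(seg(s,(0,0,170),(179,60,255),D(180,340,380,432),.0195)); find(s,["marker"])
E
```

```text
t 33.88 at [ 515.8 -200.1   -3.1  -86. ] q [-32.  17. 115.  -0.  48.  54.] open 14.8 F [-2.   0.3  1.7]
(array([ 558.6, -192.9]), array([13.4, 48.8]), 2.6)
```

Converted, -160 mm is -0.2133, -110 mm is -0.1467.

>>> send_rows:
  rows: "0 0 0 0 0 0 -0.4;0 0 0 0 0 0 -0.4;0 0 0 0 0 0 -0.4;0 0 0 0 0 -0.0067 -0.4;0 0 0 0 0 -0.0333 -0.3;0 0 0 0 0 -0.08 -0.2;0 0 0 0 0 -0.1467 0;0 0 0 0 0 -0.2133 0"

```text
time: 34.98
eef_pos: [0.5155, -0.1999, 0.1584]
tcp_rot: [0.999, 0.035, -0.0, -0.0]
contact_force: [0.8, -0.3, -0.4]
opening: 0.499
finger_force: 0.0
```

```bash
python3 - <<'E'
from plan import *
plan((470,-60,160,-60),(582,110.5,160,0))
E
```

```text
t 34.98 at [ 515.5 -199.9  158.4  -86. ] q [-32.   4. 110.   0.  65.  54.] open 42.4 F [ 0.8 -0.3 -0.4]
(470, -60, 160, -60) turn z -26.0 shift -35.6 -142.8 -1.6
(582, 110.5, 160, 0) turn z -60.0 shift 182.2 -91.7 -0.0
```

Converted, -143 mm is -0.1907, -36 mm is -0.048, -26 degrees is -0.1444.

>>> send_rows:
  rows: "0 0 -0.1444 -0.048 -0.1907 -0.0027 0.2;0 0 -0.1444 -0.048 -0.1907 -0.0027 0.2;0 0 -0.1444 -0.048 -0.1907 -0.0027 0.2;0 0 -0.1444 -0.048 -0.1907 -0.0027 0.2;0 0 -0.1444 -0.048 -0.1907 -0.0027 0.2"

```text
time: 35.6
eef_pos: [0.4703, -0.0605, 0.1592]
tcp_rot: [0.966, 0.258, 0.0, 0.0]
contact_force: [0.1, -0.6, -1.4]
opening: 0.601
finger_force: 0.0
```

Converted, 182 mm is 0.2427, -92 mm is -0.1227, -60 degrees is -0.3333.

>>> send_rows:
  rows: "0 0 -0.3333 0.2427 -0.1227 0 0.2;0 0 -0.3333 0.2427 -0.1227 0 0.2;0 0 -0.3333 0.2427 -0.1227 0 0.2;0 0 -0.3333 0.2427 -0.1227 0 0.2;0 0 -0.3333 0.2427 -0.1227 0 0.2;0 0 -0.3333 0.2427 -0.1227 0 0.2;0 0 -0.3333 0.2427 -0.1227 0 0.2;0 0 -0.3333 0.2427 -0.1227 0 0.2"

```text
time: 36.6
eef_pos: [0.5818, 0.11, 0.1586]
tcp_rot: [0.708, 0.706, -0.0, -0.0]
contact_force: [0.2, 0.1, 0.3]
opening: 0.604
finger_force: 0.0
```

```bash
python3 - <<'E'
from plan import *
from m import seg
plan((582,110.5,22,0))
t=shot("top")
T=lambda a,b,c,d:(int(110+a/2.65),int(130+b/2.65),int(110+c/2.65),int(130+d/2.65))
print("white",seg(t,(0,0,190),(179,50,255),T(540,65,635,240),.0195),"black",seg(t,(0,0,0),(179,255,50),T(540,65,635,240),.0195))
print("ptray",seg(t,(8,60,110),(28,255,255),T(540,65,635,240),.015))
print("pad",seg(t,(105,70,20),(130,255,140),T(425,95,510,200),.026),"stamp",seg(t,(3,150,60),(16,255,255),T(440,110,495,185),.06))
find(t,["marker","pen_tray","rubber_stamp","ink_pad"])
E
```

```text
t 36.6 at [ 5.818e+02  1.100e+02  1.586e+02 -2.000e-01] q [  1.   9. 105.  -0.  66.   1.] open 51.3 F [0.2 0.1 0.3]
(582, 110.5, 22, 0) turn z -0.2 shift 0.6 0.2 136.6
white (array([ 538.7, -198.4]), array([13.9, 85. ]), 4.0) black (array([ 468.3, -203.2]), array([16.9, 49.5]), 4.7)
ptray (array([ 514.3, -199.8]), array([ 57.5, 179.4]), 4.1)
pad (array([523.5, -59.4]), array([44.3, 67.5]), 176.6) stamp (array([521.5, -60.1]), array([24.6, 62.2]), 175.7)
marker 0.58 [ 0.5101 -0.2017  0.0239] 332.0 188.0
marker 0.52 [ 0.5145 -0.0484  0.0248] 283.0 188.0
pen_tray 0.76 [ 0.5181 -0.1964  0.011 ] 330.0 186.0
ink_pad 0.46 [ 0.5154 -0.0467  0.0272] 282.0 188.0
```

The marker is centred in the pen tray and the stamp on the pad. Now the glue stick.

Converted, 132 mm is 0.176, 125 mm is 0.1667.

>>> send_rows:
  rows: "0 0 0 0.0013 0 0.04 0.2;0 0 0 0.0013 0 0.0867 0.2;0 0 0 0.0013 0 0.1227 0.2;0 0 0 0.0013 0 0.1493 0.2;0 0 0 0.0013 0 0.1667 0.2;0 0 0 0.0013 0 0.176 0.2;0 0 0 0.0013 0 0.176 0.2"

```text
time: 37.72
eef_pos: [0.5816, 0.1118, 0.0268]
tcp_rot: [0.707, 0.707, 0.0, 0.0]
contact_force: [-0.8, 0.6, 0.8]
opening: 0.599
finger_force: 0.0
```

>>> send_rows:
  rows: "0 0 0 0 0 0 -1;0 0 0 0 0 0 -1;0 0 0 0 0 0 -1;0 0 0 0 0 0 -1;0 0 0 0 0 0 -1;0 0 0 0 0 0 -1"
  grip_force: 30

```text
time: 38.48
eef_pos: [0.5821, 0.1118, 0.0277]
tcp_rot: [0.707, 0.707, 0.001, 0.0]
contact_force: [-0.8, 0.4, 6.0]
opening: 0.297
finger_force: 29.7
```

>>> send_rows:
  rows: "0 0 0 0 0 -0.004 -1;0 0 0 0 0 -0.016 -1;0 0 0 0 0 -0.04 -1;0 0 0 0 0 -0.08 -1;0 0 0 0 0 -0.1267 -1;0 0 0 0 0 -0.1667 -1;0 0 0 0 0 -0.18 -1;0 0 0 0 0 -0.18 -1"

```text
time: 39.48
eef_pos: [0.5817, 0.1118, 0.1626]
tcp_rot: [0.707, 0.707, 0.001, 0.001]
contact_force: [-0.8, 0.3, 0.0]
opening: 0.293
finger_force: 29.5
```

```bash
python3 - <<'E'
from plan import *
plan((500,-130,160,-40),(515,-350,160,-75),(515,-350,40,-75))
E
```

```text
t 39.48 at [581.7 111.8 162.6   0. ] q [  1.   9. 105.   0.  66.   1.] open 24.9 F [-0.8  0.3  0. ]
(500, -130, 160, -40) turn z 40.0 shift -241.8 -81.7 2.6
(515, -350, 160, -75) turn z 35.0 shift -158.9 152.9 0.0
(515, -350, 40, -75) turn z 0.0 shift 0.0 0.0 120.0
```

Converted, -242 mm is -0.3227, -230 mm is -0.3067, 40 degrees is 0.2222.

>>> send_rows:
  rows: "0 0 0.0222 -0.0267 -0.0093 0 -1;0 0 0.05 -0.0693 -0.0227 0 -1;0 0 0.0833 -0.12 -0.04 0 -1;0 0 0.1167 -0.1707 -0.0573 0 -1;0 0 0.15 -0.2213 -0.0747 0 -1;0 0 0.1833 -0.2667 -0.0907 0 -1;0 0 0.2111 -0.3067 -0.104 0 -1;0 0 0.2222 -0.3227 -0.1093 0 -1"

```text
time: 40.48
eef_pos: [0.4976, -0.1318, 0.1601]
tcp_rot: [0.907, 0.42, -0.001, -0.001]
contact_force: [1.0, 0.2, -0.9]
opening: 0.29
finger_force: 29.5
```

Converted, -159 mm is -0.212, -157 mm is -0.2093, 35 degrees is 0.1944.

>>> send_rows:
  rows: "0 0 0.0278 -0.0293 0.028 0 -1;0 0 0.0611 -0.0667 0.064 0 -1;0 0 0.0944 -0.104 0.1 0 -1;0 0 0.1278 -0.14 0.1347 0 -1;0 0 0.1611 -0.1733 0.1667 0 -1;0 0 0.1833 -0.1973 0.1893 0 -1;0 0 0.1944 -0.2093 0.2013 0 -1;0 0 0.1944 -0.212 0.204 0 -1"

```text
time: 41.48
eef_pos: [0.5142, -0.3503, 0.1609]
tcp_rot: [0.991, 0.131, -0.0, -0.001]
contact_force: [0.3, 0.3, 0.0]
opening: 0.295
finger_force: 29.6
```

Converted, 120 mm is 0.16, 117 mm is 0.156.

>>> send_rows:
  rows: "0 0 0 0 0 0.0333 -1;0 0 0 0 0 0.0733 -1;0 0 0 0 0 0.1067 -1;0 0 0 0 0 0.1307 -1;0 0 0 0 0 0.1467 -1;0 0 0 0 0 0.156 -1;0 0 0 0 0 0.16 -1;0 0 0 0 0 0.16 -1"

```text
time: 42.48
eef_pos: [0.5147, -0.3507, 0.0422]
tcp_rot: [0.991, 0.131, 0.0, 0.0]
contact_force: [0.3, -0.3, -0.7]
opening: 0.295
finger_force: 29.6
```

```bash
python3 - <<'E'
from plan import *
plan((515,-350,33,-75))
p=shot("side"); find(p,["glue_stick","round_dish"])
cv2.imwrite("pics/g10.png",cv2.resize(p["color"][210:330,180:320][:,:,::-1],None,fx=5,fy=5,interpolation=cv2.INTER_CUBIC))
E
```

```text
t 42.48 at [ 514.7 -350.7   42.2  -75. ] q [-44.  21. 104.   0.  55.  31.] open 25.0 F [ 0.3 -0.3 -0.7]
(515, -350, 33, -75) turn z 0.0 shift 0.4 -0.6 9.2
glue_stick 0.49 [ 0.5064 -0.357   0.0441] 247.0 292.0
round_dish 0.87 [ 0.5152 -0.36    0.014 ] 251.0 301.0
round_dish 0.34 [ 0.5104 -0.2017  0.0274] 249.0 244.0
```

View pics/g10.png

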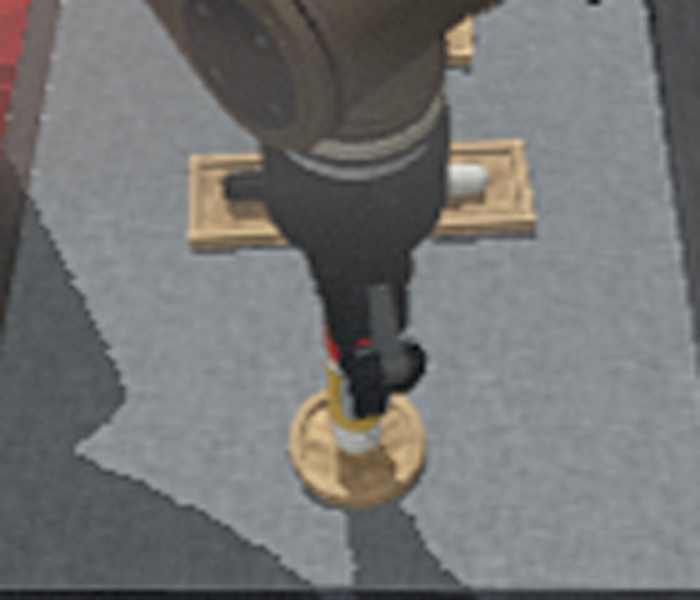

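The marker lies in the long tray. The glue stick hangs over the dish middle (base at (357,450), dish centre (357,448)). Lowering.

Converted, 9 mm is 0.012, 8 mm is 0.0107.

>>> send_rows:
  rows: "0 0 0 0 0 0.004 -1;0 0 0 0 0 0.008 -1;0 0 0 0 0 0.0107 -1;0 0 0 0 0 0.012 -1;0 0 0 0 0 0.012 -1"

```text
time: 43.25
eef_pos: [0.5145, -0.3504, 0.0328]
tcp_rot: [0.991, 0.131, 0.0, 0.0]
contact_force: [-0.4, 0.8, 0.1]
opening: 0.293
finger_force: 29.7
```

```bash
python3 -c "
from plan import *
plan()"
```

```text
t 43.25 at [ 514.5 -350.4   32.8  -75. ] q [-44.  22. 104.   0.  54.  31.] open 24.9 F [-0.4  0.8  0.1]
```

Converted, 1 mm is 0.0013, 0.7 mm is 0.0009.

>>> send_rows:
  rows: "0 0 0 0 0 0.0009 -1;0 0 0 0 0 0.0013 -1;0 0 0 0 0 0.0013 -1"

```text
time: 43.62
eef_pos: [0.5148, -0.3505, 0.0327]
tcp_rot: [0.991, 0.131, 0.0, 0.0]
contact_force: [-0.8, 1.3, 6.0]
opening: 0.299
finger_force: 30.5
```

Converted, -140 mm is -0.1867, -120 mm is -0.16.

>>> send_rows:
  rows: "0 0 0 0 0 0 0.1;0 0 0 0 0 0 0.1;0 0 0 0 0 0 0.1;0 0 0 0 0 -0.0133 0.1;0 0 0 0 0 -0.0467 0.1;0 0 0 0 0 -0.1 0.1;0 0 0 0 0 -0.16 0.1;0 0 0 0 0 -0.1867 0.1"

```text
time: 44.62
eef_pos: [0.5158, -0.3516, 0.1759]
tcp_rot: [0.991, 0.131, 0.002, 0.002]
contact_force: [-0.2, -0.1, 0.7]
opening: 0.552
finger_force: 0.0
```

```bash
python3 - <<'E'
from plan import *
plan((440,-420,170,-75),(200,-600,190,-75))
E
```

```text
t 44.62 at [ 515.8 -351.6  175.9  -75. ] q [-44.  12. 100.   0.  68.  31.] open 46.9 F [-0.2 -0.1  0.7]
(440, -420, 170, -75) turn z 0.0 shift -90.9 46.4 5.9
(200, -600, 190, -75) turn z 0.0 shift -278.4 111.8 -20.0
```

Converted, -369 mm is -0.492, 100 mm is 0.1333.

>>> send_rows:
  rows: "0 0 0 -0.1213 0.0613 0 0.1;0 0 0 -0.1213 0.0613 0 0.1;0 0 0 -0.3067 0.1333 0 0.1;0 0 0 -0.492 0.2107 -0.0133 0.1;0 0 0 -0.492 0.2107 -0.0133 0.1;0 0 0 -0.492 0.2107 -0.0133 0.1;0 0 0 -0.492 0.2107 -0.0133 0.1;0 0 0 -0.492 0.2107 -0.0133 0.1"

```text
time: 45.62
eef_pos: [0.1958, -0.6001, 0.1811]
tcp_rot: [0.992, 0.128, -0.0, -0.0]
contact_force: [0.4, -0.2, -0.1]
opening: 0.552
finger_force: 0.0
```

```bash
python3 - <<'E'
from plan import *
from m import seg
plan()
t=shot("top");s=shot("side");find(t,["glue_stick","round_dish"]);find(s,["glue_stick","round_dish","rubber_stamp"])
T=lambda a,b,c,d:(int(110+a/2.65),int(130+b/2.65),int(110+c/2.65),int(130+d/2.65))
print("cap",seg(t,(0,150,80),(10,255,255),T(670,90,790,190),.108))
print("eraser",seg(t,(95,120,90),(125,255,255),T(210,150,270,190),.019))
a=t["color"][130:260,110:410]; b=s["color"][160:330,190:310]
b=cv2.resize(b,(int(120*130/170*2.6),338));a=cv2.resize(a,(558,242),interpolation=cv2.INTER_CUBIC)
a=np.vstack([a,np.zeros((96,558,3),np.uint8)])
cv2.imwrite("pics/end.png",np.hstack([a,b])[:,:,::-1])
E
```

```text
t 45.62 at [ 195.8 -600.1  181.1  -75.3] q [-81.  13.  98.  -0.  69.  -6.] open 46.9 F [ 0.4 -0.2 -0.1]
glue_stick 0.74 [ 0.5195 -0.0517  0.0126] 284.0 187.0
glue_stick 0.6 [ 0.514  -0.3402  0.0952] 384.0 181.0
round_dish 0.55 [ 0.5062 -0.3404  0.0128] 376.0 188.0
glue_stick 0.6 [ 0.5151 -0.3575  0.0726] 251.0 285.0
round_dish 0.72 [ 0.5183 -0.361   0.0118] 252.0 302.0
rubber_stamp 0.51 [ 0.5214 -0.072   0.0517] 254.0 203.0
rubber_stamp 0.3 [ 0.5244 -0.084   0.0177] 255.0 215.0
cap (array([ 511.2, -345.2]), array([25.7, 31.7]), 126.4)
eraser (array([504.5, 214.5]), array([23.3, 27.3]), 89.8)
```

Fourteen pictures have been viewed, so the last check is by numbers. All of them agree: glue stick upright in the dish, marker and stamp centred, eraser unmoved.

```bash
python3 -c "
from plant import ctrl
print(ctrl.sign_off())"
```

```text
the job is handed in; nothing more can be done
None
```

I put all four supplies in their holders and handed the job in after about 46 s of robot time. My last measurements put everything within tolerance and showed the eraser unmoved; I didn't re-measure the USB stick or the bulldog clip at the end, and sign-off returned no verdict.

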